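# Index the lining wheel and lock its two-stage brake

## Robot

A 6-joint arm with a two-finger parallel gripper is mounted at the origin on the work surface; the furniture and walls round the work are solid. World frame = base frame: x ahead of the robot, y to its left, z up, the work surface at z = 0. Lengths are in m, angles in rad, forces in N, time in s.
With the tool pointing down it reaches from about 0.35 to 0.775 m from the base axis. Payload 7.3 kg.
Tool frame: the origin (TCP) lies at the very end of the fingers, on their centre line; the grasp point (between the pads) lies 19 mm behind it; z points along the fingers, y is the line along which they close (so a half turn about z gives the same grasp; the last joint's range is limited). The gripper opens to 92 mm and grips with 3 to 60 N. Pads are 19 mm wide; open, the fingers measure 130 mm over their backs; the gripper's body (75 mm by 190 mm) begins 47 mm behind the grasp point.
Start: joints at [-1.258, 0.342, 1.524, -0, 1.275, -0.146], TCP at [0.233, -0.471, 0.189] pointing down, gripper open.
Joint ranges: [-2.53, 2.53], [-0.77, 2.02], [0.04, 2.7], [-1, 4.14], [0.28, 2.66], [-3.11, 3.11]. Speed limits (rad/s): [2.57, 2.57, 3.14, 3.14, 3.14, 3.14].

## Interface

Orientations are given as [roll, pitch, yaw] about the fixed x, y, z axes, in that order (R = Rz(yaw) Ry(pitch) Rx(roll)).
In Python, from cell import robot gives the robot as it stands.
- The arm moves only by the tool apply_moves, never from a script. Its argument "rows" is a list of rows, each an object with "xyz": the shift along the tool's x, y, z in mm, a list of three; "turn": the turn about the tool's z in rad. A call has 1 to 10 rows; each row shifts and turns the commanded pose from where the row before left it, along the tool's axes as they then stand; what a row does not reach is not made up. A row lasts 1/8 s, in which the tool goes at most 62.5 mm and 10.7 degrees, less where a joint would pass 70% of its speed; a pose out of reach is approached as far as the arm can. A call with a gripper value outside its range is refused whole. "gripper" is the opening, from 0 (shut) to 1 (fully open), set as the call begins (left out, the last holds). The fingers move at their own pace and stop on an object; "newtons" is the grip in N (left out, the last holds). Time passes only in rows, so rows that do not move let the fingers close. It gives the time, the measured TCP pose, the force and the opening at its end, in the units of the state.
- robot.observe(): the state, without advancing time (a new reading comes with each control period).
- robot.read_camera(name): name is "scene" or "top"; returns a dict with "frame" (420x560x3 uint8, blue, green, red), "mtx" (3x3 intrinsics, pixels), "distortion" ([k1, k2, p1, p2, k3] as OpenCV has them; the pictures are not rectified), "R" (3x3) and "t" (3): a world point X has camera coordinates R X + t. Camera axes: x right, y down, z forward; pixel columns grow to the right and rows downward; lengths in m; the calibration is good to about 2 mm. A picture is of the moment at which its call begins. There is no depth.
- robot.hand_in(): hands the job in, once; it reports no verdict.
The state is a dict: "time": time; "qpos": joint angles; "qvel": joint speeds; "joint_efforts": joint torques, N m; "tool_pos": TCP position; "tool_rot": TCP orientation; "contact_force": force on the tool from outside, world axes, zero at the start; "torque": the same for the moment, N m; "opening": finger opening in m.
Only numpy, scipy, OpenCV 4.12 (cv2) and the standard library are available. Lean on these libraries where they do the work, as an engineer would, in place of code of your own. Each camera call takes 0.05 s, during which the arm holds its last target. There are 200 camera calls.

## Task

Get the mug ready for painting: push the wheel round (its upright wooden peg is there for that) until the mug's handle points at the brake beside the wheel, and only then push the brake lever past the drag notch in the middle of its travel, all the way to the lock stop. The paint on the mug is wet, so do not touch it, and do not pick up or shift anything else on the table. Finish with the wheel locked and your hand clear.

Things in the scene. Friction and masses are not known exactly. Their poses are not given: they have to be found in the camera images.
- wheel: Fixed foot of the low cast-iron decorating (banding) wheel, screwed down; origin on the wheel's upright axis at table height, z up. The brake stands on its +y side, screwed to the same foot; the brake lever is pushed along +x to lock. Place and yaw (-0.33 to 0.1 rad) differ each time.
- wheel_head: The wheel's turning head, a dark disc 248 mm across, top at z = 0.046; origin as for the wheel. Turns freely both ways about the upright axis; about 1 to 2 N at the peg keeps it turning, and it stops almost at once when the push ends. The mug rides on it by friction: keep the peg under about 0.1 m/s.
- peg_mid (a point): Middle of the upright wooden turning peg, 16 mm thick, standing on the head 105 mm from the axis, from z = 0.046 to 0.100; this point is at z = 0.073. At the start it is on the side of the wheel away from the brake.
- mug: White lidded porcelain mug loose at the centre of the head, 75 mm across, 111 high (top at z = 0.157), with one ear handle; origin on its axis at its underside (z = 0.0465), x points from the axis out through the handle. At the start the handle is 0.65 to 1.7 rad clockwise (from above) of the direction to the brake: anticlockwise is the short way.
- mug_handle (a point): Centre of the handle's grip bar, 55 mm from the mug's axis and 48 mm above its underside; the handle reaches out to 62 mm from the axis.
- brake_lever (a joint): Brake lever angle about a level axis (along the wheel's y, 188 mm out, z = 0.039): 0 free stop, leaning to the wheel's -x; 0.52 upright, sprung roller in the drag notch; 1.04 lock stop, leaning to +x. About 9 N at the knob to leave 0; past about 0.3 it snaps into the notch. About 6 N to leave the notch: let go short of 0.75 it falls back, past 0.85 it snaps to 1.04 and stays.
- lever_knob (a point): Middle of the black pear-shaped knob on the lever, 105 mm from the pivot; knob 27 mm thick, from 21 mm below to 15 mm above this point, on a 10 mm steel shaft. At the free stop this point is at z = 0.130, in the notch 0.144, at the lock stop 0.130; it moves 104 mm along the wheel's x in all.
- brake_shoe: Rubber-faced shoe, 44 mm wide, on the push rod between lever and rim, at z = 0.039; a spring presses it to the head's edge along the wheel's -y: 0 N when free, about 2 N in the drag notch, about 14 N when locked. Its origin is the wheel's origin, not the shoe itself.
- saucer_grey: Bystander, to be left alone: shallow white porcelain paint saucer, 90 mm across, 33 high, standing before the wheel (mm); origin at the centre of its underside.
- test_tile_2: Bystander, to be left alone: flat square glaze test tile, 50 x 50 x 7, lying before the wheel (mm); origin at the centre of its underside.
- stilt_1: Bystander, to be left alone: three-armed kiln stilt, 58 x 50 x 24, beyond the brake (mm); origin at the centre of its underside.
- paste_pot: Bystander, to be left alone: small plain porcelain pot, 56 across, 51 high, right of the wheel (mm); origin at the centre of its underside.
- saucer_rose: Bystander, to be left alone: larger white paint saucer, 124 across, 33 high, at the left (mm); origin at the centre of its underside.
- rinse_glass: Bystander, to be left alone: drinking glass with rinse water, 80 across, 91 high, at the right (mm); origin at the centre of its underside.
- blue_pot: Bystander, to be left alone: round lidded porcelain pot, 100 across, 87 high, at the right (mm); origin at the centre of its underside.
Mind the look-alikes: they are no part of the job. Leave any purple look-alike of the mug alone.

How it is judged:
By the outcome, as a careful person would: the job done as asked, in the order asked, and still so for the second after the job is handed in, with the robot touching nothing.
It also fails if it takes over 58 s, if anything falls off the work surface, if the arm or the gripper's body presses on something with over 40 N, if the wrist force passes 120 N, or if a joint passes its speed limit or range.

## Working session

There is one attempt and no reset: what is moved stays moved. The work goes in short steps, Python scripts to look and compute and a tool call to move; the robot and the scene stay as the last step left them, time stands still between calls to the robot, and variables do not carry over. Pictures are saved under pics/ and viewed, on a budget of 10 in all, crops included, one or two more only if the job needs it, and the job is handed in when it is done.

Besides the shell and the picture viewer there is one more tool, called after "Call:" as name(argument=value, ...), one argument or row to a line, values as JSON. apply_moves: Moves the arm, as the interface text tells. Its arguments: {"type":"object","properties":{"rows":{"type":"array"},"gripper":{"type":"number"},"newtons":{"type":"number"}},"required":["rows"]}

```bash
mkdir -p pics; ls; python3 - <<'E'
from cell import robot
import cv2
s=robot.observe();print(s)
for n in("scene","top"):
    c=robot.read_camera(n);cv2.imwrite(f"pics/{n}0.png",cv2.resize(c["frame"],(800,600),interpolation=cv2.INTER_CUBIC));print(n,c["mtx"],c["distortion"],c["R"],c["t"])
E
```

```text
pics
{'time': 0.0, 'qpos': array([-1.25803855e+00,  3.42727239e-01,  1.52501558e+00, -2.59713226e-05,
        1.27539933e+00, -1.46011720e-01]), 'qvel': array([ 0.00129619, -0.00100859,  0.00089082, -0.00160156, -0.0011356 ,
        0.00087546]), 'joint_efforts': array([ 4.26207798e-04, -4.31237698e+01, -2.44217741e+01,  7.15392851e-02,
        5.61062491e-02, -1.20130626e-04]), 'tool_pos': array([ 0.23235522, -0.47026264,  0.18844317]), 'tool_rot': array([-3.14005604e+00, -2.00870492e-04,  4.58776926e-01]), 'contact_force': array([ 0.89273706, -0.79135141,  0.24760414]), 'torque': array([ 0.03152051,  0.00700123, -0.00831724]), 'opening': 0.09173068174190284}
scene [[501.78614826   0.         285.95970003]
 [  0.         501.78614826 207.37689   ]
 [  0.           0.           1.        ]] [-0.17786367  0.          0.          0.          0.        ] [[ 0.7365782  -0.67630252  0.00821345]
 [-0.45533407 -0.50482233 -0.73336573]
 [ 0.50012342  0.53644134 -0.67978471]] [-0.37007973  0.31946473  1.57946864]
top [[478.99201244   0.         271.33881842]
 [  0.         478.99201244 204.19292487]
 [  0.           0.           1.        ]] [-0.0395628  0.         0.         0.         0.       ] [[ 0.02231679 -0.99954856 -0.02011554]
 [-0.98888572 -0.01911146 -0.14744418]
 [ 0.14699318  0.02318245 -0.9888658 ]] [0.00227151 0.50757676 1.4421212 ]
```

View pics/scene0.png

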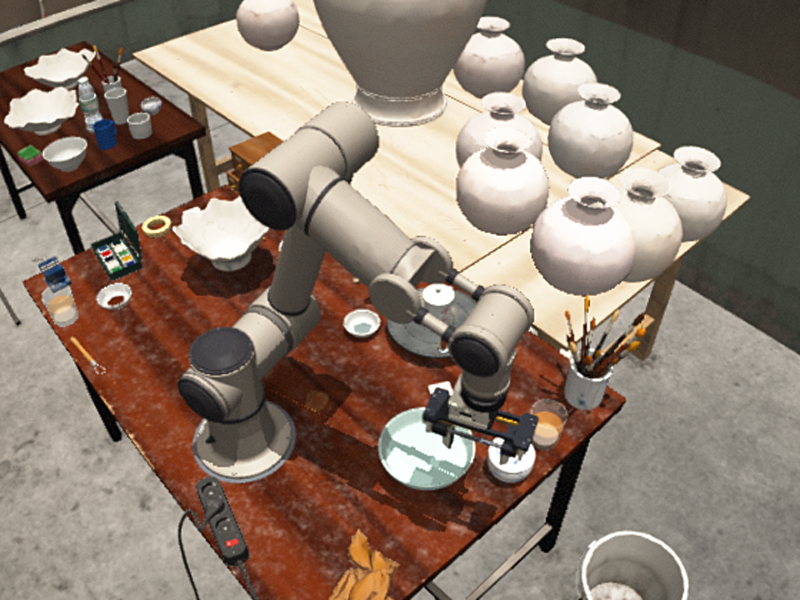

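View pics/top0.png

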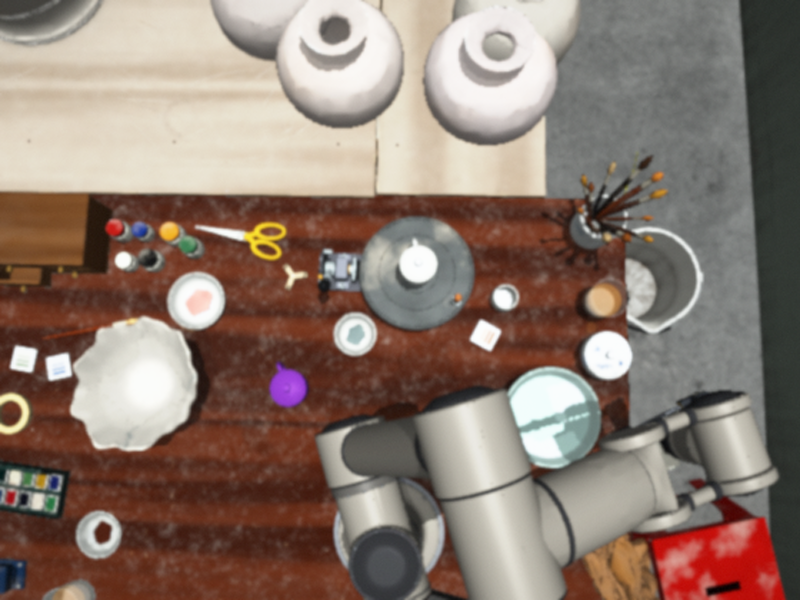

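The top view shows the wheel at about (417,272), the mug handle pointing up at (415,243), the peg at (458,297) and the brake at (340,270). I'll enlarge that area.

```bash
cat > h.py <<'E'
import cv2,numpy as np
from cell import robot
def crop(n,x0,y0,w,h,k,name):
    c=robot.read_camera(n);cv2.imwrite(name,cv2.resize(c["frame"][y0:y0+h,x0:x0+w],None,fx=k,fy=k,interpolation=cv2.INTER_CUBIC));return c
def ray(c,u,v,z):
    p=cv2.undistortPoints(np.array([[[u,v]]],float),c["mtx"],np.array(c["distortion"]))[0,0]
    R,t=np.array(c["R"]),np.array(c["t"]);o=-R.T@t;d=R.T@np.array([p[0],p[1],1]);return o+d*(z-o[2])/d[2]
def proj(c,X):
    return cv2.projectPoints(np.atleast_2d(X).astype(float),cv2.Rodrigues(np.array(c["R"]))[0],np.array(c["t"]),c["mtx"],np.array(c["distortion"]))[0][:,0]
E
python3 - <<'E'
from h import *
c=crop("top",210,140,133,100,6,"pics/c1.png")
E
```

```text
(no output)
```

View pics/c1.png

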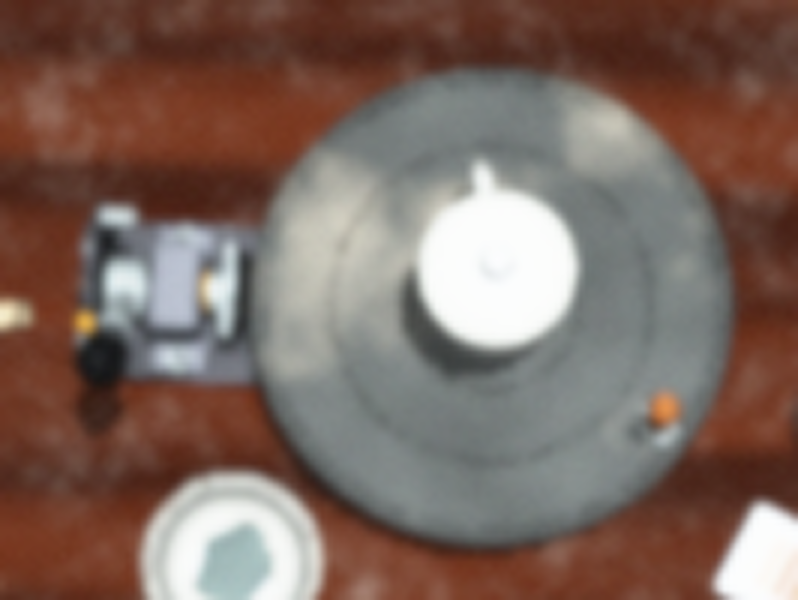

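Crop: disc centre about (494,307), peg top (666,408), knob (101,358), handle (483,172), mug lid centre (498,268).

```bash
cat >> h.py <<'E'
def cr(c,x,y,z,x0=210,y0=140,k=6): return ray(c,(x+.5)/k-.5+x0,(y+.5)/k-.5+y0,z)
E
python3 - <<'E'
from h import *
np.set_printoptions(precision=4,suppress=True)
c=robot.read_camera("top")
W=cr(c,494,307,.046)
pts=dict(left=(255,307,.046),right=(733,307,.046),top=(494,67,.046),bot=(494,548,.046),peg=(666,406,.1),knob=(101,358,.145),knobm=(101,358,.130),handle=(483,172,.09),lid=(498,268,.15),plateTL=(85,225,.0),plateBL=(80,380,0.),sc=(233,560,.033),tile=(715,590,.007),tiletop=(765,500,.007))
print("W",W)
for k,(x,y,z) in pts.items():
    P=cr(c,x,y,z); d=P-W; print(k,P,np.hypot(*d[:2]).round(4),np.arctan2(d[1],d[0]).round(3))
E
```

```text
W [ 0.5493 -0.0498  0.046 ]
left [0.547 0.073 0.046] 0.1229 1.59
right [ 0.5516 -0.1724  0.046 ] 0.1226 -1.552
top [ 0.6761 -0.0478  0.046 ] 0.1268 0.016
bot [ 0.4252 -0.0518  0.046 ] 0.1241 -3.126
peg [ 0.4918 -0.1341  0.1   ] 0.102 -2.169
knob [0.5033 0.1397 0.145 ] 0.1951 1.809
knobm [0.5057 0.1415 0.13  ] 0.1963 1.795
handle [ 0.6101 -0.0424  0.09  ] 0.0613 0.122
lid [ 0.5497 -0.0494  0.15  ] 0.0006 0.784
plateTL [0.5979 0.1682 0.    ] 0.2234 1.352
plateBL [0.5141 0.1677 0.    ] 0.2204 1.731
sc [0.4175 0.0815 0.033 ] 0.1861 2.358
tile [ 0.4092 -0.1677  0.007 ] 0.1831 -2.442
tiletop [ 0.4567 -0.1935  0.007 ] 0.1709 -2.143
```

```bash
cat >> h.py <<'E'
def need(x,y,z,yaw):
    s=robot.observe();p=s["tool_pos"];w=s["tool_rot"][2]
    d=np.array([x,y,z])-p;c,n=np.cos(w),np.sin(w)
    print("t",s["time"],"tcp",p.round(4),"yaw",round(w,3),"f",s["contact_force"].round(1),"open",round(s["opening"],4))
    print("shift mm",(1e3*np.array([c*d[0]+n*d[1],n*d[0]-c*d[1],-d[2]])).round(1),"turn",round(-(yaw-w),3))
E
python3 -c "
from h import *
need(.491,-.1355,.17,.97)"
```

```text
t 0.2 tcp [ 0.2325 -0.4704  0.1887] yaw 0.459 f [ 1.1 -0.5  0.4] open 0.0919
shift mm [ 380.1 -185.8   18.7] turn -0.511
```

Call:
apply_moves(
  rows=[
    {"xyz":[47.5,-23.2,0],"turn":0},
    {"xyz":[47.5,-23.2,0],"turn":0},
    {"xyz":[47.5,-23.2,0],"turn":0},
    {"xyz":[47.5,-23.2,0],"turn":0},
    {"xyz":[47.5,-23.2,0],"turn":0},
    {"xyz":[47.5,-23.2,0],"turn":0},
    {"xyz":[47.5,-23.2,0],"turn":0},
    {"xyz":[47.5,-23.2,0],"turn":0},
    {"xyz":[0,0,0],"turn":-0.17},
    {"xyz":[0,0,0],"turn":-0.17},
  ],
  gripper=0.35,
)

```text
time: 1.45
tool_pos: [0.4912, -0.135, 0.1888]
tool_rot: [-3.141, 0.0, 0.806]
contact_force: [-0.4, 0.2, -0.4]
opening: 0.0321
```

Call:
apply_moves(
  rows=[
    {"xyz":[0,0,0],"turn":-0.17},
    {"xyz":[0,0,0],"turn":0},
  ],
)

```text
time: 1.7
tool_pos: [0.4909, -0.1359, 0.189]
tool_rot: [-3.141, 0.0, 0.967]
contact_force: [-0.1, -0.1, 0.0]
opening: 0.0322
```

```bash
python3 - <<'E'
from h import *
need(.491,-.1355,.072,.97)
crop("top",210,140,133,100,6,"pics/c2.png")
c=crop("scene",240,170,160,120,5,"pics/s2.png")
print((proj(c,[[.491,-.1355,.1],[.491,-.1355,.046],[.5033+.003,.141,.13]])-[240,170])*5)
E
```

```text
t 1.7 tcp [ 0.4909 -0.1359  0.189 ] yaw 0.967 f [-0.1 -0.1  0. ] open 0.0322
shift mm [  0.4  -0.2 117. ] turn -0.003
[[354.8600617  322.24679414]
 [351.48800329 376.94282665]
 [103.83760518  80.0057582 ]]
```

View pics/s2.png

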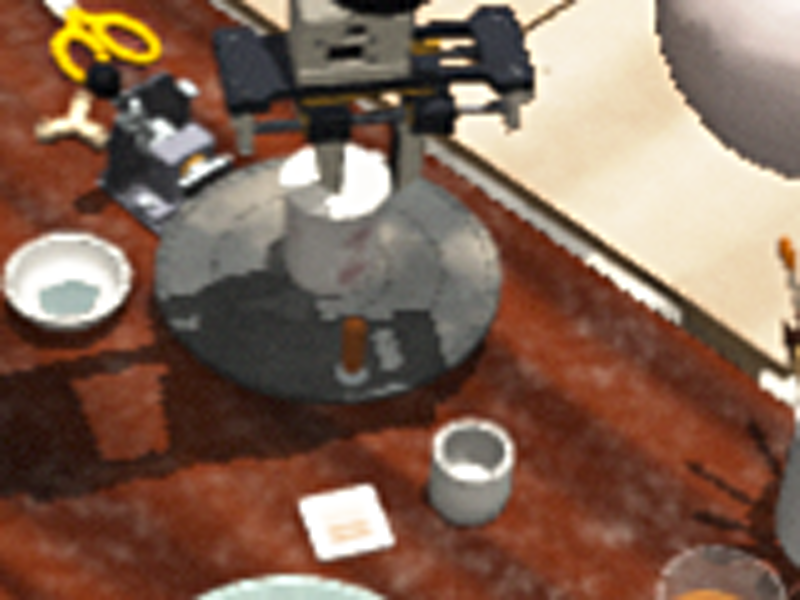

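The peg spans (353,320) to (350,375), within a couple of pixels of my prediction. The knob is at (104,78), predicted (104,80). Descending.

Call:
apply_moves(
  rows=[
    {"xyz":[0,0,39],"turn":0},
    {"xyz":[0,0,39],"turn":0},
    {"xyz":[0,0,37],"turn":0},
    {"xyz":[0,0,0],"turn":0},
  ],
)

```text
time: 2.3
tool_pos: [0.4891, -0.1353, 0.072]
tool_rot: [-3.136, 0.001, 0.966]
contact_force: [0.8, 0.1, 0.8]
opening: 0.0321
```

Call:
apply_moves(
  rows=[
    {"xyz":[0,0,0],"turn":0},
    {"xyz":[0,0,0],"turn":0},
  ],
  gripper=0.23,
)

```text
time: 2.55
tool_pos: [0.4922, -0.1365, 0.0758]
tool_rot: [3.138, -0.001, 0.968]
contact_force: [-0.3, 0.1, -0.4]
opening: 0.022
```

Call:
apply_moves(
  rows=[
    {"xyz":[0.05,3.15,0],"turn":-0.03},
    {"xyz":[0.13,5.25,0],"turn":-0.05},
    {"xyz":[0.34,8.4,0],"turn":-0.08},
    {"xyz":[0.34,8.4,0],"turn":-0.08},
    {"xyz":[0.34,8.4,0],"turn":-0.08},
    {"xyz":[0.34,8.4,0],"turn":-0.08},
    {"xyz":[0.34,8.4,0],"turn":-0.08},
    {"xyz":[0.34,8.4,0],"turn":-0.08},
    {"xyz":[0.13,5.25,0],"turn":-0.05},
    {"xyz":[0.05,3.15,0],"turn":-0.03},
  ],
)

```text
time: 3.8
tool_pos: [0.5551, -0.1546, 0.0746]
tool_rot: [3.141, 0.0, 1.611]
contact_force: [0.0, 0.1, -0.7]
opening: 0.0213
```

```bash
python3 - <<'E'
from h import *
a=-2.169+.64
need(.55+.105*np.cos(a),-.0497+.105*np.sin(a),.074,.967+.64)
crop("top",210,140,133,100,6,"pics/c3.png")
E
```

```text
t 3.8 tcp [ 0.5551 -0.1546  0.0746] yaw 1.611 f [ 0.   0.1 -0.7] open 0.0213
shift mm [-0.  -0.7  0.6] turn 0.004
```

View pics/c3.png

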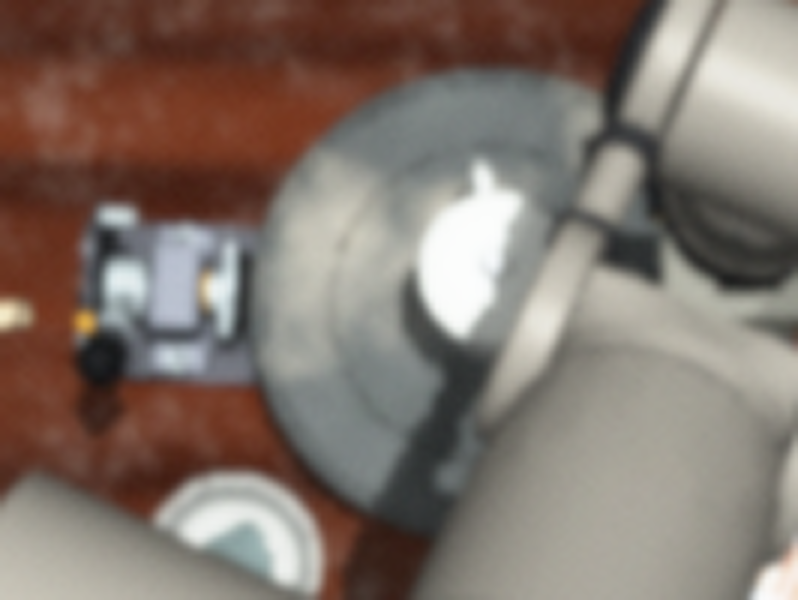

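The handle is still at (483,175), so the mug has not turned. I'll check the peg in the scene view.

```bash
python3 - <<'E'
from h import *
c=crop("scene",240,170,160,120,5,"pics/s3.png")
print((proj(c,[[.491,-.1355,.1],[.491,-.1355,.046],[.5551,-.1546,.0746],[.5551,-.1546,.046]])-[240,170])*5)
E
```

```text
[[354.8600617  322.24679414]
 [351.48800329 376.94282665]
 [439.01470335 317.7430904 ]
 [436.30098468 346.3915758 ]]
```

View pics/s3.png

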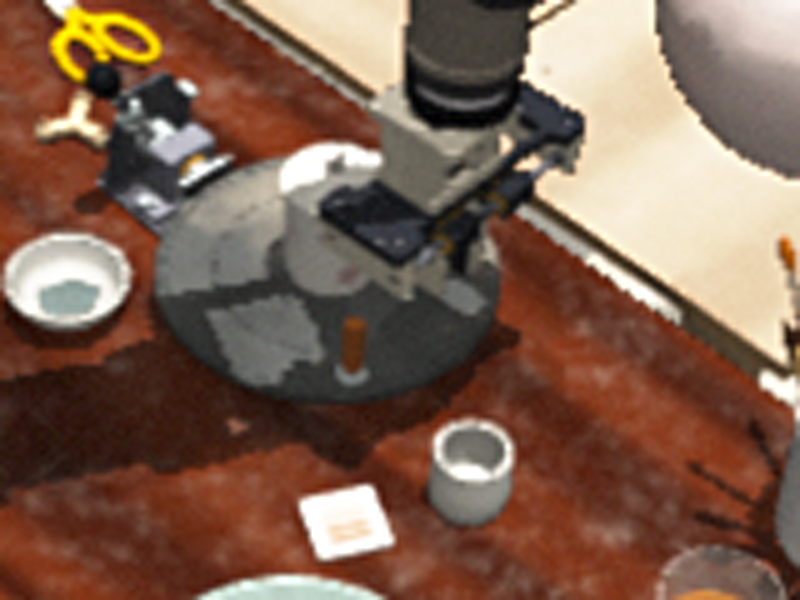

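The peg has not moved: it is still at (353,320). The fingertips show near (408,297), about 30 px above the projected TCP at (439,318). I'll compare both views with the reported TCP marked.

```bash
python3 - <<'E'
from h import *
print(robot.observe()["qpos"])
a=cv2.imread("pics/c2.png");b=cv2.imread("pics/s3.png")
ct=robot.read_camera("top");cs=robot.read_camera("scene")
def m(im,p,col): cv2.drawMarker(im,tuple(int(round(v)) for v in p),col,0,14,1)
P0=np.array([.4909,-.1359,.189])
for z,col in((0,(0,255,0)),(.066,(255,255,0))):
    m(a,(proj(ct,P0+[0,0,z])[0]-[210,140]+.5)*6,col)
    m(b,(proj(cs,np.array([.5551,-.1546,.0746])+[0,0,z])[0]-[240,170]+.5)*5,col)
a=cv2.resize(a[150:600,250:798],(400,328));
b=cv2.resize(b[0:400,250:650],(600,600),interpolation=cv2.INTER_CUBIC)
o=np.zeros((600,800,3),np.uint8);s2=cv2.imread("pics/s2.png");
m(s2,(proj(cs,P0)[0]-[240,170]+.5)*5,(0,255,0));m(s2,(proj(cs,P0+[0,0,.066])[0]-[240,170]+.5)*5,(255,255,0))
o[:328,:400]=a;o[:400,400:]=cv2.resize(s2[0:250,220:470],(400,400),interpolation=cv2.INTER_CUBIC)
o[328:,:400][:272]=cv2.resize(b[:408],(400,272))
cv2.imwrite("pics/cmp.png",o)
E
```

```text
[-4.04514532e-01  5.44215007e-01  1.53645916e+00 -4.27286623e-05
  1.06014630e+00 -4.43102685e-01]
```

View pics/cmp.png

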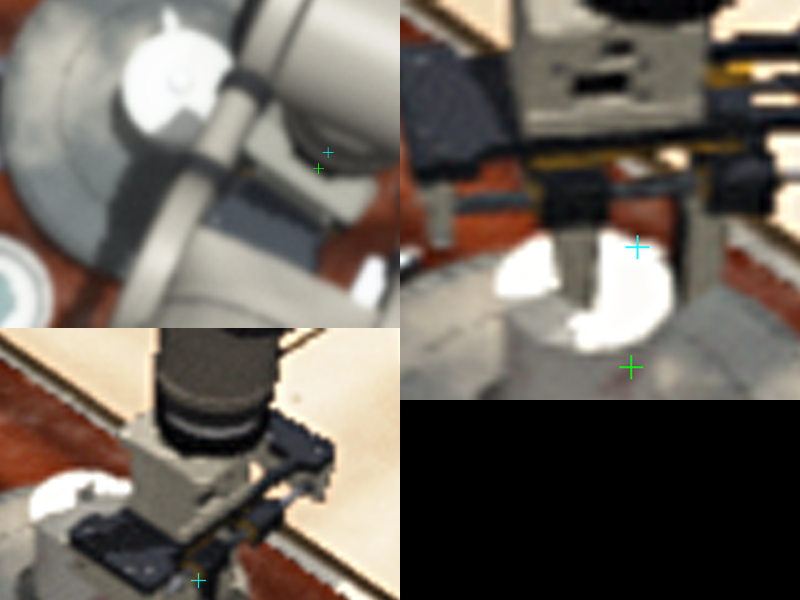

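The tips appear straight above the reported TCP by about 38 mm, while the horizontal position looks right. That fits passing over the peg without touching it. I'll go back along the arc, open to straddle, and descend further while watching forces.

Call:
apply_moves(
  rows=[
    {"xyz":[1.3,-16.7,0],"turn":0.16},
    {"xyz":[1.3,-16.7,0],"turn":0.16},
    {"xyz":[1.3,-16.7,0],"turn":0.16},
    {"xyz":[1.3,-16.7,0],"turn":0.16},
    {"xyz":[0,0,0],"turn":0},
    {"xyz":[0,0,0],"turn":0},
  ],
  gripper=0.35,
)

```text
time: 4.75
tool_pos: [0.4919, -0.1366, 0.0744]
tool_rot: [3.14, -0.0, 0.972]
contact_force: [-0.5, -0.0, 1.3]
opening: 0.032
```

```bash
python3 - <<'E'
from h import *
need(.491,-.1355,.045,.97)
c=crop("scene",275,190,80,60,10,"pics/s4.png")
T=robot.observe()["tool_pos"]
print("tcp",T,((proj(c,[T,T+[0,0,.038],T+[-.0133,-.0147,.03]])-[275,190]+.5)*10).round())
E
```

```text
t 4.75 tcp [ 0.4919 -0.1366  0.0744] yaw 0.972 f [-0.5 -0.   1.3] open 0.032
shift mm [ 0.4 -1.4 29.4] turn 0.002
tcp [ 0.49192517 -0.13662974  0.07432516] [[366. 503.]
 [371. 424.]
 [372. 484.]]
```

View pics/s4.png

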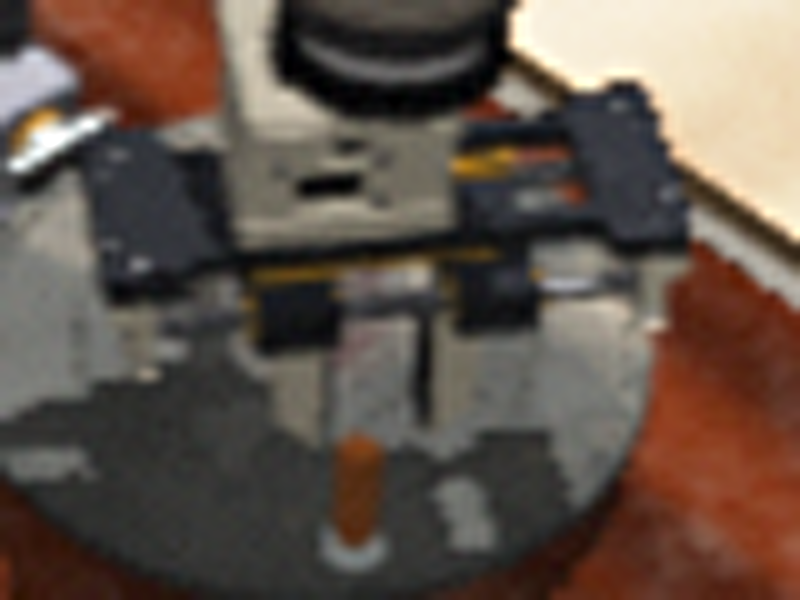

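```bash
python3 - <<'E'
from h import *
c=crop("top",265,175,80,60,10,"pics/c5.png")
E
```

```text
(no output)
```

View pics/c5.png

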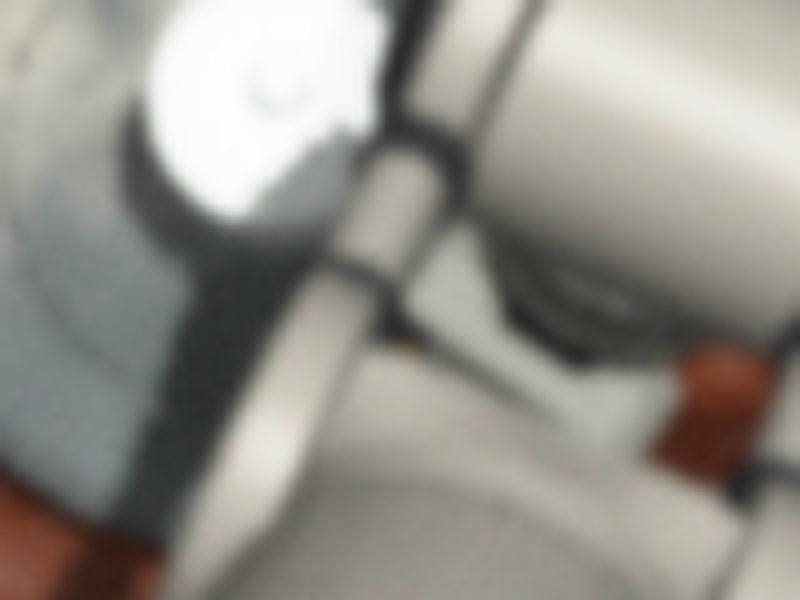

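The top view doesn't settle it: the arm hides the end plate, and only the grey body box around (500,330) is visible. A grip test will. I'll descend 30 mm, close lightly, and see whether the opening stops at about 16 mm on the peg.

Call:
apply_moves(
  rows=[
    {"xyz":[0.4,-1.4,8],"turn":0},
    {"xyz":[0,0,11],"turn":0},
    {"xyz":[0,0,11],"turn":0},
    {"xyz":[0,0,0],"turn":0},
    {"xyz":[0,0,0],"turn":0},
  ],
)

```text
time: 5.48
tool_pos: [0.4904, -0.1351, 0.0441]
tool_rot: [3.142, 0.0, 0.969]
contact_force: [1.1, 0.1, 0.5]
opening: 0.0322
```

Call:
apply_moves(
  rows=[
    {"xyz":[0,0,0],"turn":0},
    {"xyz":[0,0,0],"turn":0},
    {"xyz":[0,0,0],"turn":0},
  ],
  gripper=0.12,
  newtons=3,
)

```text
time: 5.85
tool_pos: [0.4904, -0.1351, 0.0444]
tool_rot: [3.141, -0.0, 0.969]
contact_force: [-0.3, -0.5, 1.3]
opening: 0.0164
```

It stopped at 16.4 mm, so the fingers have the peg. The reported tool z is about 30 mm too low. I'll loosen slightly and turn the wheel.

Call:
apply_moves(
  rows=[
    {"xyz":[0,0,0],"turn":0},
    {"xyz":[0.05,3.15,0],"turn":-0.03},
    {"xyz":[0.13,5.25,0],"turn":-0.05},
    {"xyz":[0.34,8.4,0],"turn":-0.08},
    {"xyz":[0.34,8.4,0],"turn":-0.08},
    {"xyz":[0.34,8.4,0],"turn":-0.08},
    {"xyz":[0.34,8.4,0],"turn":-0.08},
    {"xyz":[0.34,8.4,0],"turn":-0.08},
    {"xyz":[0.34,8.4,0],"turn":-0.08},
    {"xyz":[0.34,8.4,0],"turn":-0.08},
  ],
  gripper=0.2,
)

```text
time: 7.1
tool_pos: [0.5537, -0.1539, 0.0439]
tool_rot: [-3.141, 0.0, 1.613]
contact_force: [-1.9, -1.0, 0.1]
opening: 0.0184
```

```bash
python3 - <<'E'
from h import *
a=-2.169+.64
need(.55+.105*np.cos(a),-.0497+.105*np.sin(a),.044,.967+.64)
E
```

```text
t 7.1 tcp [ 0.5537 -0.1539  0.0439] yaw 1.613 f [-1.9 -1.   0.1] open 0.0184
shift mm [-0.7  0.7 -0.1] turn 0.006
```

Call:
apply_moves(
  rows=[
    {"xyz":[0.34,8.4,0],"turn":-0.08},
    {"xyz":[0.34,8.4,0],"turn":-0.08},
    {"xyz":[0.34,8.4,0],"turn":-0.08},
    {"xyz":[0.34,8.4,0],"turn":-0.08},
    {"xyz":[0.34,8.4,0],"turn":-0.08},
    {"xyz":[0.34,8.4,0],"turn":-0.08},
    {"xyz":[0.34,8.4,0],"turn":-0.08},
    {"xyz":[0.34,8.4,0],"turn":-0.08},
    {"xyz":[0.13,5.25,0],"turn":-0.05},
    {"xyz":[0,0,0],"turn":0},
  ],
)

```text
time: 8.35
tool_pos: [0.6199, -0.1268, 0.0439]
tool_rot: [-3.142, -0.0, 2.299]
contact_force: [0.6, -0.6, -0.0]
opening: 0.0181
```

```bash
python3 - <<'E'
from h import *
a=-2.169+1.33
need(.55+.105*np.cos(a),-.0497+.105*np.sin(a),.044,.967+1.33)
crop("top",210,140,133,100,6,"pics/c6.png")
E
```

```text
t 8.35 tcp [ 0.6199 -0.1268  0.0439] yaw 2.299 f [ 0.6 -0.6 -0. ] open 0.0181
shift mm [-0.9 -0.5 -0.1] turn 0.002
```

View pics/c6.png

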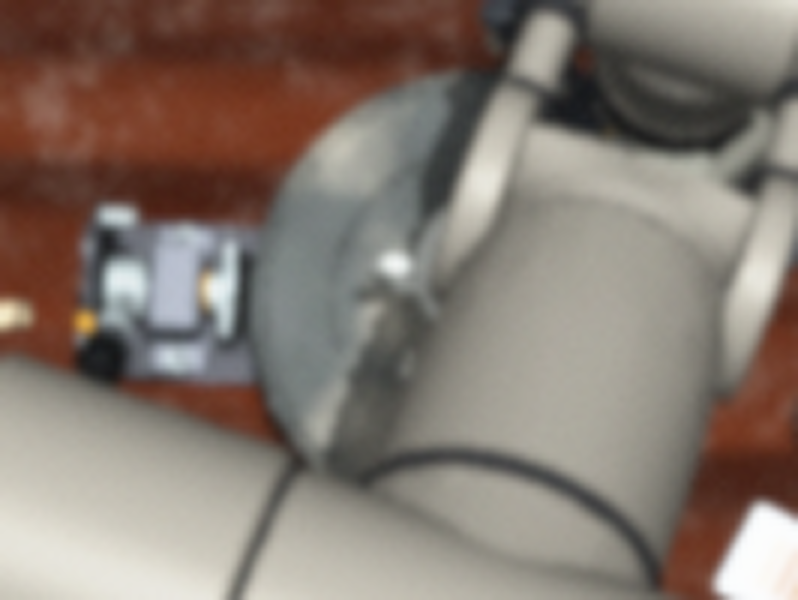

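```bash
python3 - <<'E'
from h import *
c=robot.read_camera("top")
W=np.array([.55,-.0497,0])
for nm,x,y,z in(("shoe",228,289,.045),("shoeTop",228,240,.045),("shoeBot",228,338,.045),("block",175,280,.06),("TL",85,225,.005),("BL",80,380,.005),("bolt top",117,214,.04),("knob",101,357,.135)):
    P=cr(c,x,y,z);d=P-W;print(nm,P.round(4),np.hypot(*d[:2]).round(4),np.arctan2(d[1],d[0]).round(3))
for a in(1.35,1.45,1.53):
    print(a,[((proj(c,W+[r*np.cos(a),r*np.sin(a),z])[0]-[210,140]+.5)*6).round().tolist() for r,z in((.04,.115),(.06,.115),(.06,.0945),(.06,.075))])
print("0.122",[((proj(c,W+[r*np.cos(.122),r*np.sin(.122),z])[0]-[210,140]+.5)*6).round().tolist() for r,z in((.04,.115),(.06,.115),(.06,.0945),(.06,.075))])
E
```

```text
shoe [0.5563 0.0873 0.045 ] 0.1371 1.525
shoeTop [0.5821 0.0881 0.045 ] 0.1414 1.342
shoeBot [0.5307 0.0865 0.045 ] 0.1376 1.711
block [0.5577 0.1134 0.06  ] 0.1633 1.523
TL [0.5968 0.1675 0.005 ] 0.2222 1.358
BL [0.5134 0.1671 0.005 ] 0.2198 1.738
bolt top [0.5958 0.1466 0.04  ] 0.2016 1.342
knob [0.5054 0.1409 0.135 ] 0.1958 1.801
1.35 [[418.0, 262.0], [379.0, 253.0], [379.0, 261.0], [380.0, 268.0]]
1.45 [[417.0, 270.0], [376.0, 265.0], [377.0, 273.0], [378.0, 280.0]]
1.53 [[416.0, 277.0], [375.0, 274.0], [376.0, 282.0], [377.0, 289.0]]
0.122 [[489.0, 202.0], [484.0, 162.0], [484.0, 172.0], [483.0, 180.0]]
```

Brake direction is about 1.53 rad. The handle's bright top at about (392,265) in c6 implies roughly 1.42–1.45 rad, as expected. I'll push the last 0.08 rad, then open and lift clear to check.

Call:
apply_moves(
  rows=[
    {"xyz":[0.05,4.2,0],"turn":-0.04},
    {"xyz":[0.05,4.2,0],"turn":-0.04},
    {"xyz":[0,0,0],"turn":0},
    {"xyz":[0,0,0],"turn":0},
  ],
)

```text
time: 8.95
tool_pos: [0.626, -0.121, 0.0442]
tool_rot: [3.141, 0.0, 2.379]
contact_force: [0.7, -0.6, -0.1]
opening: 0.0185
```

Call:
apply_moves(
  rows=[
    {"xyz":[0,0,0],"turn":0},
    {"xyz":[0,0,0],"turn":0},
    {"xyz":[0,0,-25],"turn":0},
    {"xyz":[0,0,-40],"turn":0},
    {"xyz":[0,0,-40],"turn":0},
    {"xyz":[0,0,-45],"turn":0},
    {"xyz":[0,0,0],"turn":0},
  ],
  gripper=0.32,
)

```text
time: 9.82
tool_pos: [0.6278, -0.1217, 0.1987]
tool_rot: [3.138, 0.008, 2.379]
contact_force: [-0.4, -0.1, -0.3]
opening: 0.0297
```

```bash
python3 - <<'E'
from h import *
need(.44,.14,.194,3.10)
E
```

```text
t 9.825 tcp [ 0.6278 -0.1217  0.1987] yaw 2.379 f [-0.4 -0.1 -0.3] open 0.0297
shift mm [316.6  59.4   4.7] turn -0.721
```

Call:
apply_moves(
  rows=[
    {"xyz":[52.8,9.9,0],"turn":0},
    {"xyz":[52.8,9.9,0],"turn":0},
    {"xyz":[52.8,9.9,0],"turn":0},
    {"xyz":[52.8,9.9,0],"turn":0},
    {"xyz":[52.8,9.9,0],"turn":0},
    {"xyz":[52.8,9.9,0],"turn":0},
    {"xyz":[0,0,0],"turn":-0.18},
    {"xyz":[0,0,0],"turn":-0.18},
    {"xyz":[0,0,0],"turn":-0.18},
    {"xyz":[0,0,0],"turn":-0.18},
  ],
  gripper=0,
)

```text
time: 11.08
tool_pos: [0.4371, 0.1407, 0.1931]
tool_rot: [-3.141, -0.002, 3.105]
contact_force: [0.6, -0.6, 0.2]
opening: 0.0006
```

Call:
apply_moves(
  rows=[
    {"xyz":[0,0,0],"turn":0},
    {"xyz":[0,0,0],"turn":0},
  ],
)

```text
time: 11.32
tool_pos: [0.4375, 0.1407, 0.1936]
tool_rot: [-3.141, -0.001, 3.095]
contact_force: [-0.5, 0.4, -0.1]
opening: 0.0003
```

```bash
python3 - <<'E'
from h import *
need(.45,.14,.082,3.10)
c=crop("top",210,140,133,100,6,"pics/c7.png")
d=crop("scene",240,170,133,100,6,"pics/s7.png")
o=np.vstack([cv2.imread("pics/c7.png")[150:450],cv2.imread("pics/s7.png")[0:300]])
cv2.imwrite("pics/v7.png",o)
E
```

```text
t 11.325 tcp [0.4375 0.1407 0.1936] yaw 3.095 f [-0.5  0.4 -0.1] open 0.0003
shift mm [-1.250e+01 -1.000e-01  1.116e+02] turn -0.005
```

View pics/v7.png

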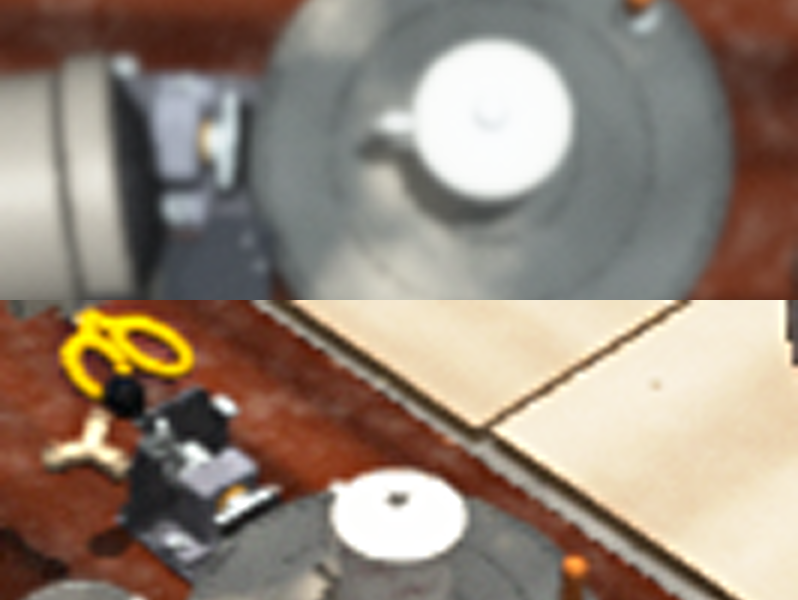

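The handle now points left at the brake: tip about (375,280), lid centre (493,269), peg top (637,150), all in c7 pixels. The knob is still at the free stop. Checking the numbers.

```bash
python3 - <<'E'
from h import *
c=robot.read_camera("top");im=cv2.imread("pics/c7.png");i1=cv2.imread("pics/c1.png")
def lid(im):
    m=(im.min(2)>225).astype(np.uint8);m[:, :300]=0;m[:150]=0;m[400:]=0
    k=cv2.morphologyEx(m,cv2.MORPH_OPEN,np.ones((45,45)));M=cv2.moments(k);return M["m10"]/M["m00"],M["m01"]/M["m00"]
def peg(im):
    h=cv2.cvtColor(im,cv2.COLOR_BGR2HSV);m=((h[...,1]>150)&(h[...,2]>170)&(h[...,0]<20)).astype(np.uint8);m[:,:560]=0;m[:, 700:]=0
    M=cv2.moments(m);return M["m10"]/M["m00"],M["m01"]/M["m00"],m.sum()
W=np.array([.55,-.0497,0])
for n,i in(("c1",i1),("c7",im)):
    L=lid(i);P=peg(i);l=cr(c,*L,.153);p=cr(c,P[0],P[1],.1);d=p-W
    print(n,L,P,l.round(4),p.round(4),np.hypot(*d[:2]),np.arctan2(d[1],d[0]))
l=cr(c,*lid(im),.153)
for x,y,z in((376,281,.0945),(378,278,.09),(395,273,.115),(390,274,.11)):
    q=cr(c,x,y,z);d=q-l;print(np.hypot(*d[:2]).round(4),np.arctan2(d[1],d[0]).round(3))
# profile of the handle: brightness-weighted row per column
g=im.min(2).astype(float)
for x in range(372,412,6):
    col=g[240:310,x]-120;col[col<0]=0;print(x,(np.arange(240,310)*col).sum()/max(col.sum(),1),col.max())
E
```

```text
c1 (496.7114321897306, 267.28096937600736) (663.5692307692308, 410.30384615384617, np.uint64(260)) [ 0.5495 -0.0487  0.153 ] [ 0.4897 -0.1329  0.1   ] 0.1027771877840842 -2.1979852858485383
c7 (491.5318887980376, 268.10039714986567) (642.3909574468086, 138.6037234042553, np.uint64(376)) [ 0.549  -0.0463  0.153 ] [ 0.6263 -0.1214  0.1   ] 0.10473297683721039 -0.754181662493728
0.0564 1.506
0.0557 1.462
0.0467 1.486
0.0493 1.482
372 262.51323828920573 36.0
378 265.0062761506276 60.0
384 266.84087727484837 91.0
390 267.917663617171 113.0
396 269.18486080700654 118.0
402 270.06770356816105 117.0
408 269.5597626448149 113.0
```

The handle is at about 1.50 ± 0.03 rad against the brake at 1.53, so it's aligned. Now the lever.

Call:
apply_moves(
  rows=[
    {"xyz":[-4,0,36],"turn":0},
    {"xyz":[-4,0,38],"turn":0},
    {"xyz":[-4,0,38],"turn":0},
    {"xyz":[0,0,0],"turn":0},
    {"xyz":[-10,0,0],"turn":0},
    {"xyz":[-8,0,0],"turn":0},
    {"xyz":[-5,0,0],"turn":0},
    {"xyz":[0,0,0],"turn":0},
  ],
)

```text
time: 12.48
tool_pos: [0.4734, 0.1392, 0.0826]
tool_rot: [3.142, 0.001, 3.099]
contact_force: [-0.9, 0.3, -0.8]
opening: 0.0005
```

Call:
apply_moves(
  rows=[
    {"xyz":[-5,0,0],"turn":0},
    {"xyz":[-5,0,0],"turn":0},
    {"xyz":[0,0,0],"turn":0},
  ],
)

```text
time: 12.85
tool_pos: [0.4796, 0.1389, 0.0817]
tool_rot: [-3.141, -0.007, 3.099]
contact_force: [-10.7, 0.5, 7.3]
opening: 0.0003
```

Contact on the knob: 10.7 N along x. Continuing to the notch.

Call:
apply_moves(
  rows=[
    {"xyz":[-6,0,0],"turn":0},
    {"xyz":[-7,0,0],"turn":0},
    {"xyz":[-7,0,0],"turn":0},
    {"xyz":[-7,0,0],"turn":0},
    {"xyz":[-7,0,0],"turn":0},
    {"xyz":[-7,0,0],"turn":0},
    {"xyz":[-6,0,0],"turn":0},
    {"xyz":[0,0,0],"turn":0},
  ],
)

```text
time: 13.85
tool_pos: [0.5303, 0.1367, 0.082]
tool_rot: [-3.142, 0.0, 3.099]
contact_force: [-1.0, 0.4, -0.5]
opening: 0.0004
```

Call:
apply_moves(
  rows=[
    {"xyz":[-5,0,0],"turn":0},
    {"xyz":[-5,0,0],"turn":0},
    {"xyz":[-5,0,0],"turn":0},
    {"xyz":[0,0,0],"turn":0},
  ],
)

```text
time: 14.35
tool_pos: [0.5439, 0.1363, 0.0822]
tool_rot: [-3.141, -0.002, 3.099]
contact_force: [-3.8, 0.7, 3.9]
opening: 0.0005
```

Call:
apply_moves(
  rows=[
    {"xyz":[-6,0,0],"turn":0},
    {"xyz":[-6,0,0],"turn":0},
    {"xyz":[-6,0,0],"turn":0},
    {"xyz":[-6,0,0],"turn":0},
    {"xyz":[-6,0,0],"turn":0},
    {"xyz":[-5,0,0],"turn":0},
    {"xyz":[0,0,0],"turn":0},
  ],
)

```text
time: 15.22
tool_pos: [0.5803, 0.1346, 0.0821]
tool_rot: [-3.142, 0.001, 3.099]
contact_force: [0.4, 0.2, 1.3]
opening: 0.0005
```

Call:
apply_moves(
  rows=[
    {"xyz":[-3,0,0],"turn":0},
    {"xyz":[-3,0,0],"turn":0},
    {"xyz":[0,0,0],"turn":0},
  ],
)

```text
time: 15.6
tool_pos: [0.5829, 0.1346, 0.0819]
tool_rot: [-3.141, -0.006, 3.099]
contact_force: [-9.3, 0.1, 5.3]
opening: 0.0005
```

The force dropped to nothing at x = 0.580 (the snap), then rose again at 0.583, where the lock stop should be. Backing off, lifting and moving aside.

Call:
apply_moves(
  rows=[
    {"xyz":[15,0,0],"turn":0},
    {"xyz":[30,0,0],"turn":0},
    {"xyz":[0,0,-40],"turn":0},
    {"xyz":[0,0,-40],"turn":0},
    {"xyz":[0,0,-30],"turn":0},
    {"xyz":[40,25,0],"turn":0},
    {"xyz":[40,40,0],"turn":0},
    {"xyz":[40,45,0],"turn":0},
    {"xyz":[30,45,0],"turn":0},
    {"xyz":[0,45,0],"turn":0},
  ],
)

```text
time: 16.85
tool_pos: [0.3976, 0.3442, 0.1929]
tool_rot: [3.141, 0.001, 3.1]
contact_force: [1.2, 0.1, 0.3]
opening: 0.0005
```

Call:
apply_moves(
  rows=[
    {"xyz":[0,30,0],"turn":0},
    {"xyz":[0,0,0],"turn":0},
    {"xyz":[0,0,0],"turn":0},
  ],
)

```text
time: 17.23
tool_pos: [0.4006, 0.372, 0.1919]
tool_rot: [-3.141, -0.0, 3.099]
contact_force: [-0.8, 0.4, -0.3]
opening: 0.0009
```

```bash
python3 - <<'E'
from h import *
need(.4,.34,.19,3.10)
c=crop("top",210,140,133,100,6,"pics/c8.png")
d=crop("scene",240,170,133,100,6,"pics/s8.png")
cv2.imwrite("pics/v8.png",np.vstack([cv2.imread("pics/c8.png")[110:410],cv2.imread("pics/s8.png")[0:300]]))
W=np.array([.55,-.0497,0]);a=-.04
X=np.array([np.cos(a),np.sin(a),0]);Y=np.array([-np.sin(a),np.cos(a),0])
for nm,x,z in(("free",-.052,.13),("notch",0,.144),("lock",.052,.13)):
    K=W+X*x+Y*.188+[0,0,z];print(nm,((proj(c,K)[0]-[210,140]+.5)*6-[0,110]).round(),((proj(d,K)[0]-[240,170]+.5)*6+[0,300]).round())
E
```

```text
t 17.225 tcp [0.4006 0.372  0.1919] yaw 3.099 f [-0.8  0.4 -0.3] open 0.0009
shift mm [ -0.8 -32.    1.9] turn -0.001
free [104. 249.] [127. 400.]
notch [109. 138.] [194. 347.]
lock [120.  39.] [259. 331.]
```

View pics/v8.png

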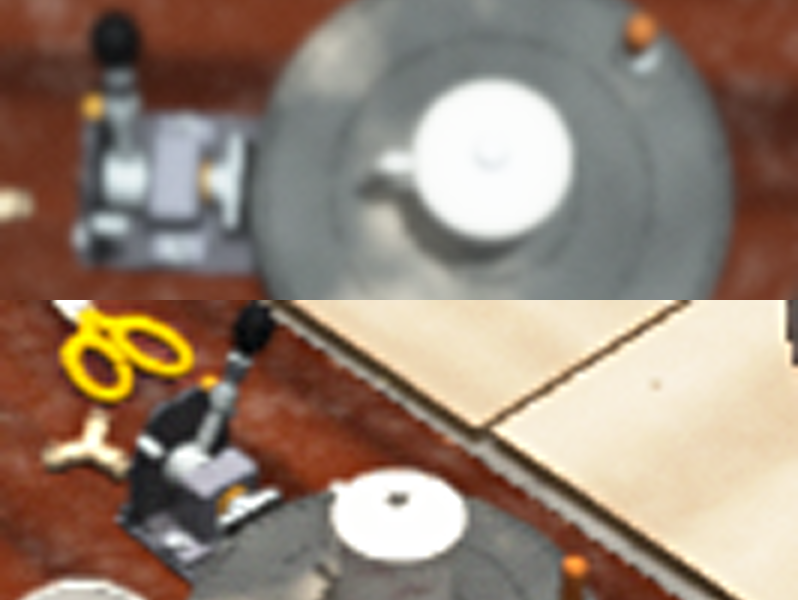

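The knob is at (115,38) and (255,328), matching the predicted lock stop at (120,39) and (259,331). The handle still points at the brake, with its tip near (375,172), and the arm is clear.

```bash
python3 -c "
from cell import robot
print(robot.hand_in())"
```

```text
the job is handed in; nothing more can be done
None
```

The wheel is turned so the mug's handle points at the brake, the lever is at the lock stop, and the job is handed in at about 17 s on the robot's clock.

- **Turning:** I turned the wheel about 1.41 rad anticlockwise by its peg, at about 0.07 m/s. The handle then measured about 1.50 ± 0.03 rad, against 1.53 rad for the brake direction.
- **Locking:** I then pushed the lever through the drag notch. It snapped over, and the tool met a firm stop at x = 0.583. In the last pictures the knob is within about 5 enlarged-crop pixels of the predicted lock position in both views.
- **Forces:** The highest force I read was about 13 N, while pushing the lever.
- **Hand clear:** At hand-in the hand was about 0.2 m from the lever, touching nothing.

**What disagreed:**
- **Tool height:** The fingertips are about 30 mm higher than the reported tool position. My first sweep passed over the peg and moved nothing. I allowed for the offset afterwards and confirmed the peg with a grip test, where the fingers stopped at 16.4 mm.
- **Mug position:** The mug's lid appeared about 2.5 mm nearer the brake after the turn. That could be a small slip or a change in lighting. I never brought the hand against the mug.
- **Picture budget:** I viewed 12 pictures, two over the budget.

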